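Switch the bench supply on at the power box

ROBOT

A 7-joint arm with a two-finger parallel gripper is mounted at the origin on the work surface. World frame = base frame: x ahead of the robot, y to its left, z up, the work surface at z = 0. Lengths are in m, angles in rad, forces in N, time in s.
With the tool pointing down it reaches from about 0.425 to 0.875 m from the base axis. Payload 4.7 kg.
Tool frame: the origin (TCP) lies at the very end of the fingers, on their centre line; the grasp point (between the pads) lies 19 mm behind it; z points along the fingers, y is the line along which they close (so a half turn about z gives the same grasp; the last joint's range is limited). The gripper opens to 87 mm and grips with 3 to 60 N. Pads are 19 mm wide; open, the fingers measure 117 mm over their backs; the gripper's body (75 mm by 190 mm) begins 51 mm behind the grasp point.
Start: joints at [1.269, 0.321, -0.07, 1.45, 0.023, 1.371, -0.057], TCP at [0.202, -0.618, 0.223] pointing down, gripper open.
Joint ranges: [-2.86, 2.86], [-0.3, 2.09], [-1.38, 1.24], [0.06, 2.45], [-1.56, 4.7], [0.09, 2.05], [-2.69, 2.69]. Speed limits (rad/s): [2.57, 2.57, 3.14, 3.14, 3.14, 3.14, 3.14].

INTERFACE

Orientations are given as a rotation vector (axis times angle).
In Python, from bench import ctrl, vision gives the robot as it stands.
- The arm moves only by the tool jog_arm, never from a script. Its argument "increments" is a list of rows, each an object of numbers: "tx", "ty", "tz": the shift along the tool's x, y, z in mm; "wx", "wy", "wz": the turn, a rotation vector about the tool's x, y, z in rad; "gripper": the opening, from 0 (shut) to 1 (fully open). In form: [{"tx": .., "ty": .., "tz": .., "wx": .., "wy": .., "wz": .., "gripper": ..}, ...]. A call has exactly 5 rows; each row is the pose to reach, as a shift and turn from the pose commanded when the call began, along the tool's axes at that moment; what a row does not reach only later rows make up. A row lasts 1/12 s, in which the tool goes at most 41.7 mm and 7.16 degrees, less where a joint would pass 70% of its speed; a pose out of reach is approached as far as the arm can. A call with a gripper value outside its range is refused whole. The fingers move at their own pace and stop on an object; "grip_force" is the grip in N (left out, the last holds). Time passes only in rows, so rows that repeat a pose let the fingers close, or fill a call up. It gives the time, the measured TCP pose, the force, the opening and the grip force at its end, in the units of the state.
- ctrl.get_state(): the state, without advancing time (a new reading comes with each control period).
- vision.get_image(name): name is "scene" or "top"; returns a dict with "color" (420x560x3 uint8, blue, green, red), "fx", "fy", "cx", "cy" (pixels), "k1" (the pictures are not rectified: a ray, as slopes to the right and down, at radius r is drawn at 1 + k1 r^2 times it, then the intrinsics apply), "extrinsics" (4x4, takes a point from world to camera coordinates). Camera axes: x right, y down, z forward; pixel columns grow to the right and rows downward; lengths in m; the calibration is good to about 2 mm. A picture is of the moment at which its call begins. There is no depth.
- ctrl.close_job(): hands the job in; it is judged then, once.
Trained networks look in the newest picture that a camera, given by its name, has taken for a name from the list of things; names that differ only in an ending like _2 or _b are one class to them, and where a whole thing is asked for, a point or a joint stands for the part that bears it (a point fixed in the world has none). Each returns a list of dicts, best first, with "conf" (0 to 1); they miss things now and then, are a little off and sometimes report something else, mostly with a low value. They report only what shows in the picture. A call takes as long as a camera call.
- vision.spot_in(camera, thing): "bbox" ([left, top, right, bottom] in pixels, round what is visible of it).
The state is a dict: "time": time; "joint_positions": joint angles; "qd": joint speeds; "joint_torque": joint torques, N m; "position": TCP position; "tool_rot": TCP orientation; "ft_force": force on the tool from outside, world axes, zero at the start; "torque": the same for the moment, N m; "grip_width": opening from 0.0 (shut) to 1.0 (fully open); "grip_force": force on a finger pad.
Only numpy, scipy, OpenCV 4.12 (cv2) and the standard library are available. Lean on these libraries where they do the work, as an engineer would, in place of code of your own. Each camera call takes 0.05 s, during which the arm holds its last target. There are 200 camera calls.

TASK

Switch on the bench supply at the yellow power box, using the fingertips only, gripping or lifting nothing and forcing nothing. Press down the orange release tab so that the clear cover springs up, push the cover right back until it lies fully open against its stop, and then push the red main switch all the way over to ON (away from the tab, towards the cover's hinge). Leave the two black breakers on, the cover open, and every loose thing on and around the box where it lies.

Things in the scene. Friction and masses are not known exactly. Their poses are not given: they have to be found in the camera images.
- power_box: Yellow power box, fixed to the bench. Housing 250 (x) x 320 (y) mm, flat top at z = 120; origin at the centre of its underside; x runs from its front (sockets, release tab) to its back (cover's hinge), y to its left, z up. Sockets reach x = -166, the inlet y = 195, the handle y = -192. A grey frame 150 x 210 on top ends in the face plate at z = 138; breaker fronts (x -22 to 22) stand at 141.
- release_tab (a joint): Orange rocker tab, rad: 0 at rest, grows to 0.38 (its stop) as its pad is pressed down; at about 0.25 its hook lets the cover go. Its spring takes about 1.5 N at the pad to start, 4 N at the stop, and brings it back when let go.
- tab_pad (a point): Middle of the tab's ribbed top, where it is pressed down; at rest x = -98, y = 0, z = 136 mm in the box frame. Tab 36 mm (x) x 46 mm (y), 4 thick; this point is 12 mm from its free front end. Over the full press it goes 9.5 mm straight down. The hook stands 22 mm behind this point, 14 mm higher; the cover's front wall is another 10 mm behind.
- cover (a joint): Clear cover, grey edges, rad: 0 shut and latched; once released its spring lifts it to about 1.0 in about 1 s, damped; 1.9 fully open on its stop (19 degrees past upright). Above 1.0 it takes 1 to 3 N at the edge. Let go below about 1.45 it drops back to 1.0; past about 1.7 it sinks slowly to the stop; in between it may stay.
- cover_hinge (a point): Middle of the cover's hinge axis, fixed to the box: x = 70, y = 0, z = 141 mm in the box frame; the axis runs along the box's y.
- cover_edge (a point): Middle of the lower rim of the cover's front wall, moving with the cover; shut, 136 mm in front of the hinge and 2 mm below its axis. Cover: shallow clear shell open below, 190 mm wide (y), panel inside 17 mm and outside 21 mm above the hinge axis, walls 19 mm deep at front and sides. Thin steel spring legs, 46 mm long, stand by the hinge at y = 84 and -84 mm.
- main_switch (a joint): Red toggle of the main switch, the wide one at the left under the cover, rad: 0 = OFF (leans 31 degrees towards the tab), 1.1 = fully ON (leans 31 degrees towards the hinge). Starts at 0 to 0.12. Takes about 1 N at its top, up to 5 N low down; stays where it is left.
- main_pivot (a point): Middle of the red toggle's pivot axis (along the box's y), fixed to the box: x = 0, y = 52.5, z = 139 mm in the box frame, 2 mm below the breaker front around it. The toggle is 36 mm wide (y), 8 mm thick and reaches 16 mm from the pivot.
- breaker_a (a joint): Black toggle of the breaker next to the main switch (pivot at x = 0, y = -17.5, z = 139 mm in the box frame; 24 mm wide, 8 thick, 16 long), rad: 0 = on (leans towards the hinge), 1.1 = off.
- breaker_b (a joint): Black toggle of the other breaker (pivot at x = 0, y = -52.5, z = 139 mm in the box frame; same size), rad: 0 = on, 1.1 = off.
- paint_tin: Loose: small red and steel paint tin beside the box, 90 mm across, 105 high, origin at the centre of its underside. Leave it alone.
- mixing_cup: Loose: white plastic mixing cup beside the box, 84 mm across the rim, 95 high, origin at the centre of its underside. Leave it alone.
- tape_roll: Loose: roll of purple masking tape lying flat beside the box, 96 mm across, 25 high, origin at the centre of its underside. Leave it alone.
- hardener: Loose: white hardener bottle with red cap beside the box, 60 mm across, 115 high, origin at the centre of its underside. Leave it alone.
- pencil: Loose: flat red carpenter's pencil, 138 mm long, 14 wide, 8 high, lying on the box's top to the left of the window frame, along the box's x; origin at mid-length on its underside. Leave it alone.
- filling_knife: Loose: filling knife with wooden handle, about 160 mm long, 36 wide, 14 high, lying on the box's top to the right of the window frame, along the box's x; origin at mid-length on its underside. Leave it alone.

How it is judged:
By the outcome, as a careful person would: the job done as asked, in the order asked, and still so for the second after the job is handed in, with the robot touching nothing.
It also fails if it takes over 48 s, if anything falls off the work surface, if the arm or the gripper's body presses on something with over 40 N, if the wrist force passes 120 N, or if a joint passes its speed limit or range.

## Working session

There is one attempt and no reset: what is moved stays moved. The work goes in short steps, Python scripts to look and compute and a tool call to move; the robot and the scene stay as the last step left them, time stands still between calls to the robot, and variables do not carry over. Pictures are saved under pics/ and viewed, at most 10 in all, crops included, and the job is handed in when it is done.

Besides the shell and the picture viewer there is one more tool, called after "Call:" as name(argument=value, ...) on one line, values as JSON. jog_arm: Moves the arm, as the interface text tells. Its arguments: {"type":"object","properties":{"increments":{"type":"array"},"grip_force":{"type":"number"}},"required":["increments"]}

```bash
ls; mkdir -p pics
python3 - <<'E'
from bench import ctrl, vision
import cv2
s=ctrl.get_state(); print(s)
for n in("scene","top"):
    d=vision.get_image(n); cv2.imwrite(f"pics/{n}0.png",d["color"])
    print(n,{k:v for k,v in d.items() if k!="color"})
    for t in("power_box","release_tab","main_switch","cover"): print(t,vision.spot_in(n,t)[:2])
E
```

```text
pics
{'time': 0.0, 'joint_positions': array([ 1.26911899,  0.32186985, -0.07007368,  1.45167   ,  0.02260296,
        1.37077164, -0.05688125]), 'qd': array([ 0.00087577, -0.00024046, -0.00019894,  0.00121175, -0.00125071,
       -0.00011454,  0.0004373 ]), 'joint_torque': array([ 3.51922199e-04, -4.91285491e+01, -4.03824449e-01, -3.12525880e+01,
       -6.40320126e-02,  4.37951123e-02,  1.70802819e-04]), 'position': array([ 0.20163736, -0.61736143,  0.2214335 ]), 'tool_rot': array([-3.10064044e+00, -4.93727474e-01,  6.35166104e-04]), 'ft_force': array([0.08128108, 0.64191015, 0.04246299]), 'torque': array([-0.06430956, -0.00128013,  0.0095548 ]), 'grip_force': 0.0, 'grip_width': 0.9995456557476585}
scene {'fx': 438.5472143709657, 'fy': 438.5472143709657, 'cx': 281.15871418131167, 'cy': 204.85946586933125, 'k1': -0.0438533714208507, 'extrinsics': array([[-0.71747288,  0.69641781,  0.01532667,  0.37067471],
       [ 0.53855007,  0.56851879, -0.62189244, -0.29980164],
       [-0.44181047, -0.43793678, -0.78295268,  1.47434298],
       [ 0.        ,  0.        ,  0.        ,  1.        
[... 376 characters left out ...]
 {'fx': 406.374655711317, 'fy': 406.374655711317, 'cx': 282.9246643214687, 'cy': 206.980322160523, 'k1': -0.08823499458109724, 'extrinsics': array([[-0.02159524, -0.99973478,  0.00800135,  0.05108921],
       [-0.99510259,  0.02072164, -0.09665113,  0.57339735],
       [ 0.0964597 , -0.01004937, -0.99528616,  0.98344843],
       [ 0.        ,  0.        ,  0.        ,  1.        ]])}
power_box [{'bbox': [169.8, 148.5, 336.5, 273.9], 'conf': 0.71}]
release_tab [{'bbox': [242.1, 232.3, 261.1, 252.4], 'conf': 0.93}]
main_switch [{'bbox': [126.4, 161.7, 160.9, 195.8], 'conf': 0.71}, {'bbox': [345.4, 216.7, 387.9, 255.4], 'conf': 0.31}]
cover [{'bbox': [208.6, 164.9, 296.9, 233.0], 'conf': 0.91}]
```

Run:
```python
import cv2
a=cv2.imread("pics/top0.png")[110:310,110:410]; cv2.imwrite("pics/c1.png",cv2.resize(a,None,fx=2.6,fy=2.6,interpolation=cv2.INTER_CUBIC))
a=cv2.imread("pics/scene0.png")[120:320,190:400]; cv2.imwrite("pics/c2.png",cv2.resize(a,None,fx=3,fy=3,interpolation=cv2.INTER_CUBIC))
```

```text
(no output)
```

View pics/c1.png

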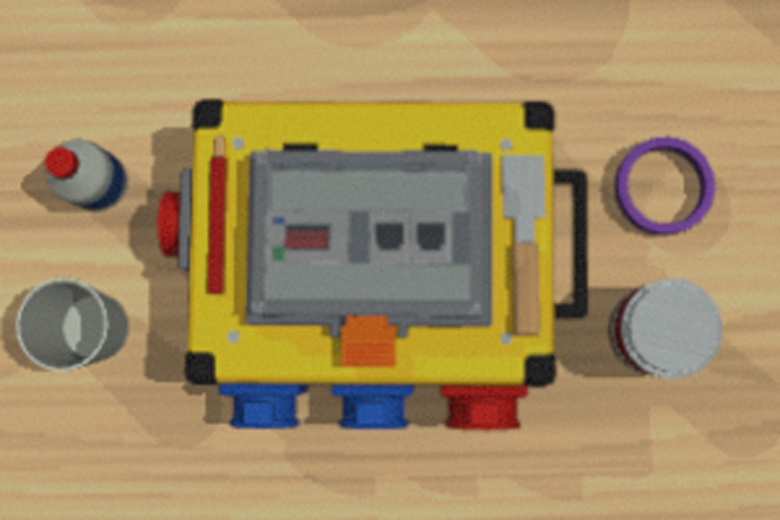

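View pics/c2.png

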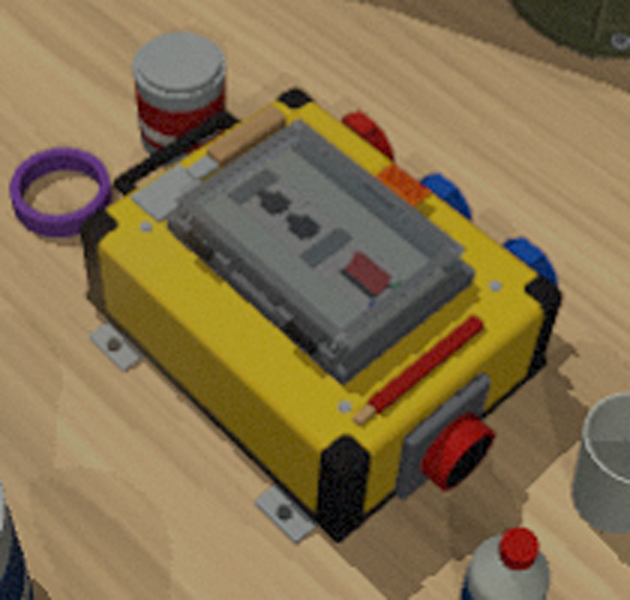

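The top view shows the box square to the camera: tab at about crop (368,342), corners at (193,100), (553,100), (187,384) and (555,384). The scene view shows the same corners. Next I fit the box pose.

```bash
cat > h.py <<'E'
import numpy as np, cv2
from scipy.optimize import least_squares
from scipy.spatial.transform import Rotation as R
from bench import ctrl, vision
def proj(d,P):
    P=np.atleast_2d(P); c=P@d["extrinsics"][:3,:3].T+d["extrinsics"][:3,3]
    K=np.array([[d["fx"],0,d["cx"]],[0,d["fy"],d["cy"]],[0,0,1]])
    return cv2.projectPoints(c,np.zeros(3),np.zeros(3),K,np.array([d["k1"],0,0,0.]))[0][:,0]
def box(p,P): # box mm -> world m
    P=np.atleast_2d(P)/1000.; c,s=np.cos(p[2]),np.sin(p[2])
    return np.c_[p[0]+c*P[:,0]-s*P[:,1],p[1]+s*P[:,0]+c*P[:,1],P[:,2]]
E
python3 - <<'E'
from h import *
t=vision.get_image("top"); s=vision.get_image("scene")
B=[[125,160,120],[125,-160,120],[-125,160,120],[-125,-160,120]]
Bt=B+[[-110,23,134],[-110,-23,134]]
ut=np.array([[193,100],[553,100],[187,384],[555,384],[342,366],[395,366]])/2.6+110
us=np.array([[345,437],[90,215],[550,285],[295,92]])/3+[190,120]
def f(p): return np.r_[(proj(t,box(p,Bt))-ut).ravel(),(proj(s,box(p,B))-us).ravel()]
r=least_squares(f,[.55,0,0],loss="soft_l1"); print(r.x,f(r.x).round(1))
p=r.x; np.save("p.npy",p)
for n,P in dict(tab=[-98,0,136],hinge=[70,0,141],pivot=[0,52.5,139]).items(): print(n,box(p,P),np.linalg.norm(box(p,P)[0,:2]),proj(t,box(p,P)))
E
```

```text
[ 0.5770523   0.10779128 -0.02381982] [-0.2 -0.1  0.3  0.2 -0.8 -0.   0.3  0.5 -0.   0.6  0.4  0.7 -0.6 11.
 -5.5  1.3  4.4  0.2 -1.1 -4.4]
tab [[0.4790801  0.11012541 0.136     ]] 0.4915743543145995 [[251.90775611 245.96506061]]
hinge [[0.64703244 0.10612405 0.141     ]] 0.655677736561828 [[252.47616856 170.22965995]]
pivot [[0.57830272 0.16027639 0.139     ]] 0.600102122795282 [[228.54947756 201.48216878]]
```

```bash
cat >> h.py <<'E'
p=np.array([0.5770523,0.10779128,-0.02381982])
def Rt(tilt=0):  # tool x along box x, z down; tilt>0: hand leans towards the box's front
    return R.from_euler("z",p[2])*R.from_matrix(np.diag([1.,-1,-1]))*R.from_euler("y",tilt)
def inc(P=None,tilt=0,W=None):
    s=ctrl.get_state(); r=R.from_rotvec(s["tool_rot"]); W=box(p,P)[0] if W is None else np.array(W)
    print("mm",(r.inv().apply(W-s["position"])*1000).round(1),"rot",(r.inv()*Rt(tilt)).as_rotvec().round(3),"from",s["position"].round(4))
def where():
    s=ctrl.get_state(); q=s["position"]-[p[0],p[1],0]; print("box",(R.from_euler("z",-p[2]).apply(q)*1000).round(1),"t",s["time"],"F",s["ft_force"].round(1),"rot",(Rt().inv()*R.from_rotvec(s["tool_rot"])).as_rotvec().round(3),s["grip_width"])
E
python3 - <<'E'
from h import *
inc(W=[.46,-.28,.25]); inc([-103,0,190])
E
```

```text
mm [ 350.3 -241.   -27.4] rot [0.   0.   0.34] from [ 0.2019 -0.6179  0.2226]
mm [ 484.9 -607.6   32.5] rot [0.   0.   0.34] from [ 0.2019 -0.6179  0.2226]
```

Call:
jog_arm(increments=[{"tx": 350,"ty": -241,"tz": -27,"wz": 0.34,"gripper": 0},{"tx": 350,"ty": -241,"tz": -27,"wz": 0.34,"gripper": 0},{"tx": 350,"ty": -241,"tz": -27,"wz": 0.34,"gripper": 0},{"tx": 350,"ty": -241,"tz": -27,"wz": 0.34,"gripper": 0},{"tx": 350,"ty": -241,"tz": -27,"wz": 0.34,"gripper": 0}], grip_force=5)

```text
validation failed for argument at $.in...
```

```bash
python3 -c "
from h import *
where(); inc(W=[.45,-.15,.25]); inc([-103,0,190])"
```

```text
box [-357.8 -734.4  222.6] t 0.6 F [-0.1 -0.1 -0.3] rot [-0.   -0.   -0.34] 0.9995423993899246
mm [ 381.2 -367.7  -27.4] rot [0.   0.   0.34] from [ 0.2019 -0.6179  0.2226]
mm [ 484.9 -607.6   32.5] rot [0.   0.   0.34] from [ 0.2019 -0.6179  0.2226]
```

Call:
jog_arm(increments=[{"tx": 350,"ty": -241,"tz": -27,"wx": 0,"wy": 0,"wz": 0.34,"gripper": 0},{"tx": 350,"ty": -241,"tz": -27,"wx": 0,"wy": 0,"wz": 0.34,"gripper": 0},{"tx": 350,"ty": -241,"tz": -27,"wx": 0,"wy": 0,"wz": 0.34,"gripper": 0},{"tx": 350,"ty": -241,"tz": -27,"wx": 0,"wy": 0,"wz": 0.34,"gripper": 0},{"tx": 350,"ty": -241,"tz": -27,"wx": 0,"wy": 0,"wz": 0.34,"gripper": 0}], grip_force=5)

```text
time: 1.02
position: [0.3288, -0.4512, 0.2361]
tool_rot: [3.141, -0.039, 0.0]
ft_force: [0.8, 0.2, 0.3]
grip_width: 0.708
grip_force: 0.0
```

```bash
python3 -c "
from h import *
where(); inc(W=[.45,-.15,.25]); inc([-103,0,190])"
```

```text
box [-234.9 -564.7  236.1] t 1.0167 F [0.8 0.2 0.3] rot [-0.001  0.     0.001] 0.7083618169204996
mm [ 113.8 -304.1  -14.1] rot [ 0.001 -0.    -0.001] from [ 0.3288 -0.4512  0.2361]
mm [ 131.4 -564.9   45.8] rot [ 0.001 -0.    -0.001] from [ 0.3288 -0.4512  0.2361]
```

Call:
jog_arm(increments=[{"tx": 131,"ty": -565,"tz": 0,"wx": 0,"wy": 0,"wz": 0,"gripper": 0},{"tx": 131,"ty": -565,"tz": 0,"wx": 0,"wy": 0,"wz": 0,"gripper": 0},{"tx": 131,"ty": -565,"tz": 0,"wx": 0,"wy": 0,"wz": 0,"gripper": 0},{"tx": 131,"ty": -565,"tz": 0,"wx": 0,"wy": 0,"wz": 0,"gripper": 0},{"tx": 131,"ty": -565,"tz": 0,"wx": 0,"wy": 0,"wz": 0,"gripper": 0}])

```text
time: 1.43
position: [0.38, -0.2491, 0.236]
tool_rot: [3.14, -0.038, 0.001]
ft_force: [1.2, -0.2, 0.7]
grip_width: 0.324
grip_force: 0.0
```

Call:
jog_arm(increments=[{"tx": 83,"ty": -362,"tz": 0,"wx": 0,"wy": 0,"wz": 0,"gripper": 0},{"tx": 83,"ty": -362,"tz": 0,"wx": 0,"wy": 0,"wz": 0,"gripper": 0},{"tx": 83,"ty": -362,"tz": 0,"wx": 0,"wy": 0,"wz": 0,"gripper": 0},{"tx": 83,"ty": -362,"tz": 0,"wx": 0,"wy": 0,"wz": 0,"gripper": 0},{"tx": 83,"ty": -362,"tz": 0,"wx": 0,"wy": 0,"wz": 0,"gripper": 0}])

```text
time: 1.85
position: [0.4314, -0.0472, 0.2361]
tool_rot: [3.14, -0.038, 0.002]
ft_force: [0.1, 0.5, -0.2]
grip_width: 0.019
grip_force: 0.0
```

```bash
python3 -c "
from h import *
where(); inc([-103,0,165])"
```

```text
box [-142.  -158.4  236.1] t 1.85 F [ 0.1  0.5 -0.2] rot [-0.001  0.001  0.   ] 0.01873061924336536
mm [  38.8 -158.5   71. ] rot [ 0.001 -0.001 -0.   ] from [ 0.4314 -0.0472  0.2361]
```

Call:
jog_arm(increments=[{"tx": 39,"ty": -158,"tz": 20,"wx": 0,"wy": 0,"wz": 0,"gripper": 0},{"tx": 39,"ty": -158,"tz": 40,"wx": 0,"wy": 0,"wz": 0,"gripper": 0},{"tx": 39,"ty": -158,"tz": 50,"wx": 0,"wy": 0,"wz": 0,"gripper": 0},{"tx": 39,"ty": -158,"tz": 71,"wx": 0,"wy": 0,"wz": 0,"gripper": 0},{"tx": 39,"ty": -158,"tz": 71,"wx": 0,"wy": 0,"wz": 0,"gripper": 0}])

```text
time: 2.27
position: [0.473, 0.1131, 0.1629]
tool_rot: [-3.139, 0.028, 0.002]
ft_force: [-0.6, -0.2, 0.3]
grip_width: 0.008
grip_force: 0.0
```

```bash
python3 -c "
from h import *
where()
a=vision.get_image('scene')['color'][100:280,200:440]; b=vision.get_image('top')['color'][130:310,130:370]
cv2.imwrite('pics/c3.png',cv2.resize(np.vstack([a,b]),None,fx=1.65,fy=1.65,interpolation=cv2.INTER_CUBIC)) if 0 else cv2.imwrite('pics/c3.png',cv2.resize(np.hstack([a,b]),None,fx=1.66,fy=1.66,interpolation=cv2.INTER_CUBIC))"
```

```text
box [-104.2    2.9  162.9] t 2.2667 F [-0.6 -0.2  0.3] rot [ 0.002 -0.001 -0.006] 0.008468702331433884
```

View pics/c3.png

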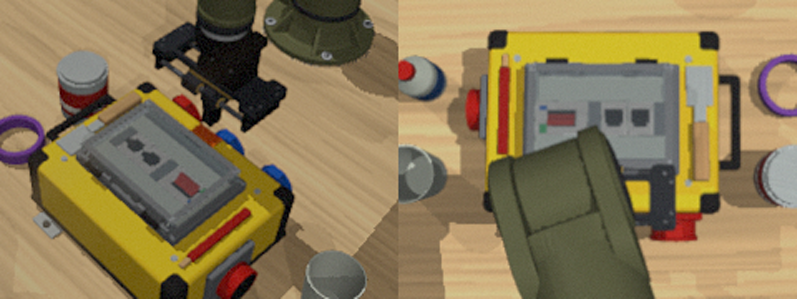

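The tool stands over the tab in both views, and everything else is undisturbed. Pressing now.

Call:
jog_arm(increments=[{"tx": 1,"ty": 3,"tz": 20,"wx": 0,"wy": 0,"wz": 0,"gripper": 0},{"tx": 1,"ty": 3,"tz": 26,"wx": 0,"wy": 0,"wz": 0,"gripper": 0},{"tx": 1,"ty": 3,"tz": 30,"wx": 0,"wy": 0,"wz": 0,"gripper": 0},{"tx": 1,"ty": 3,"tz": 33,"wx": 0,"wy": 0,"wz": 0,"gripper": 0},{"tx": 1,"ty": 3,"tz": 35,"wx": 0,"wy": 0,"wz": 0,"gripper": 0}])

```text
time: 2.78
position: [0.4745, 0.1033, 0.1302]
tool_rot: [3.139, -0.04, -0.002]
ft_force: [-3.6, -3.1, 4.2]
grip_width: 0.006
grip_force: 2.5
```

```bash
python3 -c "
from h import *
where()
vision.get_image('scene');print(vision.spot_in('scene','cover')[:2])
where()"
```

```text
box [-102.4   -6.9  130.2] t 2.7833 F [-3.6 -3.1  4.2] rot [-0.002 -0.001  0.002] 0.006341169820799034
[{'bbox': [245.2, 158.2, 346.9, 242.0], 'conf': 0.56}]
box [-102.2   -6.7  130.1] t 2.8833 F [-3.1 -3.5  3.7] rot [-0.002 -0.001  0.001] 0.006014696609893611
```

Call:
jog_arm(increments=[{"tx": 0,"ty": -2,"tz": 1,"wx": 0,"wy": 0,"wz": 0,"gripper": 0},{"tx": 0,"ty": -3,"tz": 2,"wx": 0,"wy": 0,"wz": 0,"gripper": 0},{"tx": 0,"ty": -4,"tz": 3,"wx": 0,"wy": 0,"wz": 0,"gripper": 0},{"tx": 0,"ty": -4,"tz": 4,"wx": 0,"wy": 0,"wz": 0,"gripper": 0},{"tx": 0,"ty": -4,"tz": 4,"wx": 0,"wy": 0,"wz": 0,"gripper": 0}])

```text
time: 3.3
position: [0.4759, 0.1067, 0.1284]
tool_rot: [3.137, -0.04, 0.001]
ft_force: [-9.1, -8.6, 21.1]
grip_width: 0.008
grip_force: 11.2
```

```bash
python3 -c "
from h import *
where()
d=vision.get_image('scene');print(vision.spot_in('scene','cover')[:2])
cv2.imwrite('pics/c4.png',cv2.resize(d['color'][70:280,200:440],None,fx=2.5,fy=2.5,interpolation=cv2.INTER_CUBIC))
where()"
```

```text
box [-101.1   -3.5  128.4] t 3.3 F [-9.1 -8.6 21.1] rot [-0.005  0.001  0.002] 0.008233818920547262
[{'bbox': [245.6, 148.7, 343.6, 241.4], 'conf': 0.87}]
box [-101.1   -3.5  128.4] t 3.4 F [-9.4 -7.4 19.9] rot [-0.005  0.001  0.002] 0.007856514411266852
```

View pics/c4.png

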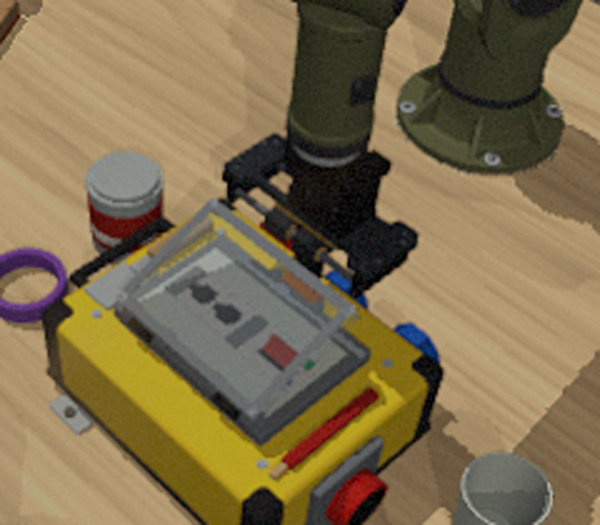

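The cover is springing up, with its front edge already off the frame. Backing straight up.

Call:
jog_arm(increments=[{"tx": -2,"ty": 0,"tz": -10,"wx": 0,"wy": 0,"wz": 0,"gripper": 0},{"tx": -5,"ty": 0,"tz": -30,"wx": 0,"wy": 0,"wz": 0,"gripper": 0},{"tx": -10,"ty": -3,"tz": -60,"wx": 0,"wy": 0,"wz": 0,"gripper": 0},{"tx": -10,"ty": -3,"tz": -90,"wx": 0,"wy": 0,"wz": 0,"gripper": 0},{"tx": -10,"ty": -3,"tz": -112,"wx": 0,"wy": 0,"wz": 0,"gripper": 0}])

```text
time: 3.82
position: [0.4664, 0.1139, 0.2406]
tool_rot: [-3.14, 0.035, -0.008]
ft_force: [0.6, 0.5, 0.4]
grip_width: 0.01
grip_force: 0.0
```

Call:
jog_arm(increments=[{"tx": 0,"ty": 0,"tz": 0,"wx": 0,"wy": 0,"wz": 0,"gripper": 0},{"tx": 0,"ty": 0,"tz": 0,"wx": 0,"wy": 0,"wz": 0,"gripper": 0},{"tx": 0,"ty": 0,"tz": 0,"wx": 0,"wy": 0,"wz": 0,"gripper": 0},{"tx": 0,"ty": 0,"tz": 0,"wx": 0,"wy": 0,"wz": 0,"gripper": 0},{"tx": 0,"ty": 0,"tz": 0,"wx": 0,"wy": 0,"wz": 0,"gripper": 0}])

```text
time: 4.23
position: [0.4646, 0.1121, 0.2366]
tool_rot: [-3.141, 0.038, 0.003]
ft_force: [0.9, 0.0, -0.0]
grip_width: 0.006
grip_force: 0.0
```

```bash
python3 -c "
from h import *
where()
d=vision.get_image('scene')
cv2.imwrite('pics/c5.png',cv2.resize(d['color'][70:280,200:440],None,fx=2.5,fy=2.5,interpolation=cv2.INTER_CUBIC))
where()"
```

```text
box [-112.5    1.6  236.6] t 4.2333 F [ 0.9  0.  -0. ] rot [ 0.    -0.002  0.   ] 0.006100438101533179
box [-112.4    1.6  236.7] t 4.2833 F [ 0.6 -0.6  0.7] rot [ 0.    -0.002  0.   ] 0.006128193013048485
```

View pics/c5.png

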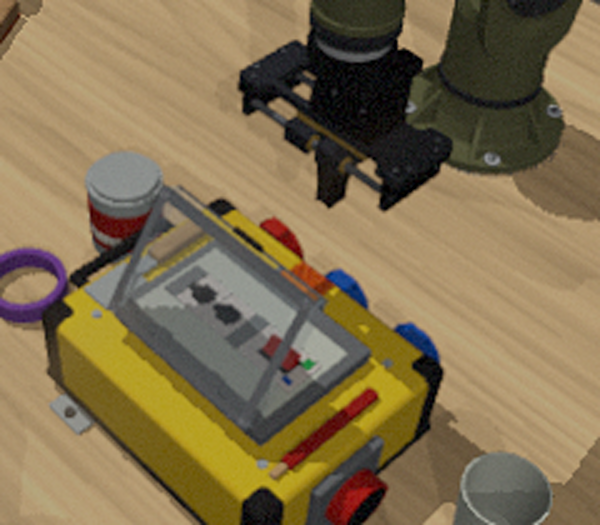

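The cover stands open at about 0.8 to 0.9 rad and is still rising; the tool is clear in front of it at image (330,190). Now I approach and push.

Call:
jog_arm(increments=[{"tx": 20,"ty": 1,"tz": 0,"wx": 0,"wy": 0,"wz": 0,"gripper": 0},{"tx": 40,"ty": 1,"tz": 0,"wx": 0,"wy": 0,"wz": 0,"gripper": 0},{"tx": 60,"ty": 1,"tz": 0,"wx": 0,"wy": 0,"wz": 0,"gripper": 0},{"tx": 75,"ty": 1,"tz": 0,"wx": 0,"wy": 0,"wz": 0,"gripper": 0},{"tx": 85,"ty": 1,"tz": 0,"wx": 0,"wy": 0,"wz": 0,"gripper": 0}])

```text
time: 4.7
position: [0.5513, 0.1086, 0.2365]
tool_rot: [-3.14, 0.039, 0.002]
ft_force: [-1.4, -0.1, 0.2]
grip_width: 0.006
grip_force: 0.0
```

Call:
jog_arm(increments=[{"tx": 10,"ty": 0,"tz": 0,"wx": 0,"wy": 0,"wz": 0,"gripper": 0},{"tx": 20,"ty": 0,"tz": 0,"wx": 0,"wy": 0,"wz": 0,"gripper": 0},{"tx": 30,"ty": 0,"tz": 0,"wx": 0,"wy": 0,"wz": 0,"gripper": 0},{"tx": 40,"ty": 0,"tz": 0,"wx": 0,"wy": 0,"wz": 0,"gripper": 0},{"tx": 50,"ty": 0,"tz": 0,"wx": 0,"wy": 0,"wz": 0,"gripper": 0}])

```text
time: 5.12
position: [0.6009, 0.1077, 0.2375]
tool_rot: [3.141, -0.038, -0.0]
ft_force: [-0.9, 0.5, -0.0]
grip_width: 0.01
grip_force: 0.3
```

```bash
python3 -c "
from h import *
where()
d=vision.get_image('scene')
cv2.imwrite('pics/c6.png',cv2.resize(d['color'][70:280,200:440],None,fx=2.5,fy=2.5,interpolation=cv2.INTER_CUBIC))"
```

```text
box [ 23.9   0.5 237.5] t 5.1167 F [-0.9  0.5 -0. ] rot [-0. -0.  0.] 0.009709509962031952
```

View pics/c6.png

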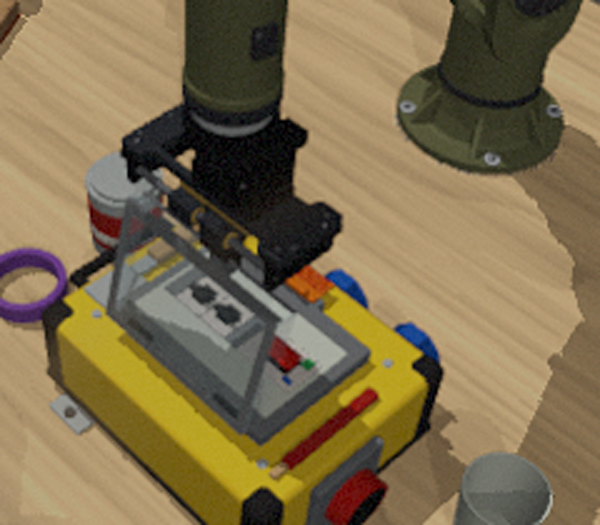

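The finger rests against the cover rim at about (215,240), with the cover at about 1.3 rad. I keep pushing.

Call:
jog_arm(increments=[{"tx": 9,"ty": 0,"tz": 0,"wx": 0,"wy": 0,"wz": 0,"gripper": 0},{"tx": 18,"ty": 0,"tz": 0,"wx": 0,"wy": 0,"wz": 0,"gripper": 0},{"tx": 27,"ty": 0,"tz": 0,"wx": 0,"wy": 0,"wz": 0,"gripper": 0},{"tx": 36,"ty": 0,"tz": 0,"wx": 0,"wy": 0,"wz": 0,"gripper": 0},{"tx": 45,"ty": 0,"tz": 0,"wx": 0,"wy": 0,"wz": 0,"gripper": 0}])

```text
time: 5.58
position: [0.6461, 0.1066, 0.2377]
tool_rot: [3.141, -0.038, 0.0]
ft_force: [0.0, 0.4, -0.3]
grip_width: 0.004
grip_force: 0.1
```

Call:
jog_arm(increments=[{"tx": 7,"ty": 0,"tz": 0,"wx": 0,"wy": 0,"wz": 0,"gripper": 0},{"tx": 13,"ty": 0,"tz": 0,"wx": 0,"wy": 0,"wz": 0,"gripper": 0},{"tx": 18,"ty": 0,"tz": 0,"wx": 0,"wy": 0,"wz": 0,"gripper": 0},{"tx": 23,"ty": 0,"tz": 0,"wx": 0,"wy": 0,"wz": 0,"gripper": 0},{"tx": 27,"ty": 0,"tz": 0,"wx": 0,"wy": 0,"wz": 0,"gripper": 0}])

```text
time: 6.0
position: [0.6726, 0.1061, 0.2377]
tool_rot: [3.141, -0.038, 0.0]
ft_force: [0.4, 0.0, 0.2]
grip_width: 0.004
grip_force: 0.0
```

```bash
python3 -c "
from h import *
where()
d=vision.get_image('scene')
cv2.imwrite('pics/c7.png',cv2.resize(d['color'][70:280,200:440],None,fx=2.5,fy=2.5,interpolation=cv2.INTER_CUBIC))"
```

```text
box [ 95.5   0.5 237.7] t 6.0 F [0.4 0.  0.2] rot [-0.  0.  0.] 0.004444189618502059
```

View pics/c7.png

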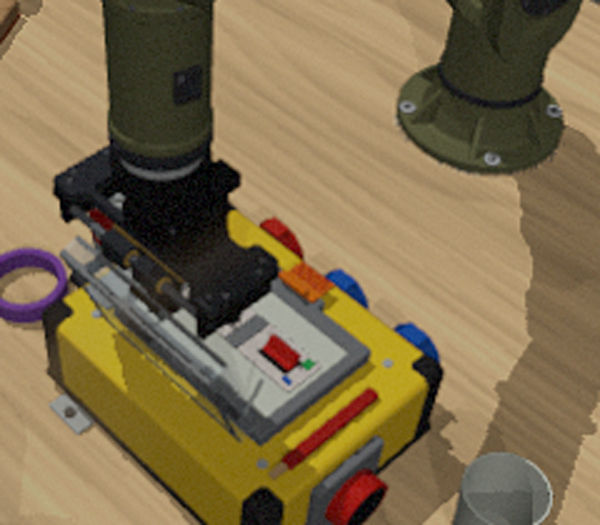

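The cover is past upright and sinking back with no contact force, and the red toggle shows at (282,352), leaning to the tab. Next I retreat over the switch.

Call:
jog_arm(increments=[{"tx": -30,"ty": 0,"tz": 0,"wx": 0,"wy": 0,"wz": 0,"gripper": 0},{"tx": -65,"ty": -15,"tz": 0,"wx": 0,"wy": 0,"wz": 0,"gripper": 0},{"tx": -95,"ty": -35,"tz": 0,"wx": 0,"wy": 0,"wz": 0,"gripper": 0},{"tx": -122,"ty": -52,"tz": 0,"wx": 0,"wy": 0,"wz": 0,"gripper": 0},{"tx": -122,"ty": -52,"tz": 20,"wx": 0,"wy": 0,"wz": 0,"gripper": 0}])

```text
time: 6.47
position: [0.548, 0.1682, 0.2221]
tool_rot: [-3.14, 0.024, -0.009]
ft_force: [0.7, 2.0, 1.7]
grip_width: 0.005
grip_force: 0.0
```

Call:
jog_arm(increments=[{"tx": 0,"ty": 0,"tz": 20,"wx": 0,"wy": 0,"wz": 0,"gripper": 0},{"tx": 0,"ty": 0,"tz": 38,"wx": 0,"wy": 0,"wz": 0,"gripper": 0},{"tx": 0,"ty": 0,"tz": 48,"wx": 0,"wy": 0,"wz": 0,"gripper": 0},{"tx": 0,"ty": 0,"tz": 48,"wx": 0,"wy": 0,"wz": 0,"gripper": 0},{"tx": 0,"ty": 0,"tz": 48,"wx": 0,"wy": 0,"wz": 0,"gripper": 0}])

```text
time: 6.88
position: [0.5513, 0.161, 0.1698]
tool_rot: [-3.141, 0.038, 0.001]
ft_force: [1.0, 0.5, -0.0]
grip_width: 0.002
grip_force: 0.0
```

```bash
python3 -c "
from h import *
where(); inc([-29,52.5,148])
d=vision.get_image('scene')
cv2.imwrite('pics/c8.png',cv2.resize(d['color'][100:270,210:410],None,fx=3.4,fy=3.4,interpolation=cv2.INTER_CUBIC))"
```

```text
box [-27.   52.5 169.8] t 6.8833 F [ 1.   0.5 -0. ] rot [ 0.    -0.001  0.   ] 0.0017115375252719756
mm [-2.   0.  21.8] rot [-0.     0.001 -0.   ] from [0.5513 0.161  0.1698]
```

View pics/c8.png

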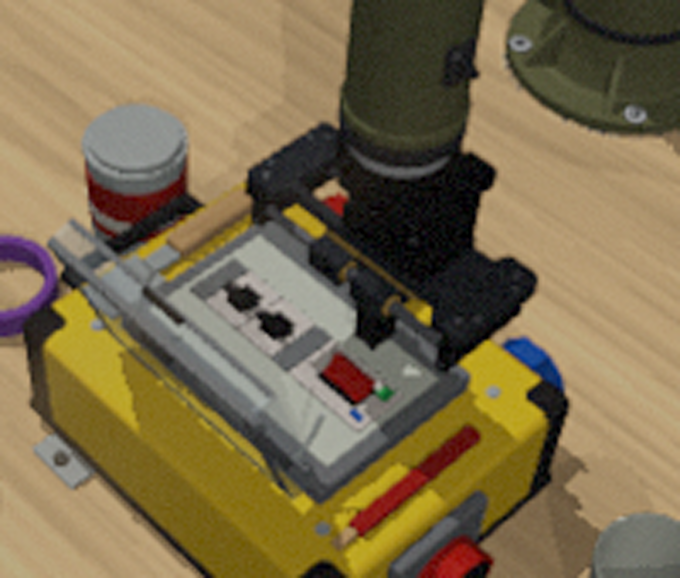

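The finger is just in front of the red toggle; the cover lies back and the breakers are untouched. Descending.

Call:
jog_arm(increments=[{"tx": -2,"ty": 0,"tz": 8,"wx": 0,"wy": 0,"wz": 0,"gripper": 0},{"tx": -2,"ty": 0,"tz": 16,"wx": 0,"wy": 0,"wz": 0,"gripper": 0},{"tx": -2,"ty": 0,"tz": 22,"wx": 0,"wy": 0,"wz": 0,"gripper": 0},{"tx": -2,"ty": 0,"tz": 22,"wx": 0,"wy": 0,"wz": 0,"gripper": 0},{"tx": -2,"ty": 0,"tz": 22,"wx": 0,"wy": 0,"wz": 0,"gripper": 0}])

```text
time: 7.35
position: [0.5491, 0.1608, 0.1472]
tool_rot: [3.141, -0.038, -0.002]
ft_force: [0.5, 0.6, 0.6]
grip_width: 0.001
grip_force: 0.0
```

Call:
jog_arm(increments=[{"tx": 4,"ty": 0,"tz": 0,"wx": 0,"wy": 0,"wz": 0,"gripper": 0},{"tx": 8,"ty": 0,"tz": 0,"wx": 0,"wy": 0,"wz": 0,"gripper": 0},{"tx": 11,"ty": 0,"tz": 0,"wx": 0,"wy": 0,"wz": 0,"gripper": 0},{"tx": 14,"ty": 0,"tz": 0,"wx": 0,"wy": 0,"wz": 0,"gripper": 0},{"tx": 16,"ty": 0,"tz": 0,"wx": 0,"wy": 0,"wz": 0,"gripper": 0}])

```text
time: 7.77
position: [0.5657, 0.1609, 0.148]
tool_rot: [-3.141, 0.038, 0.0]
ft_force: [-3.8, 0.2, 4.7]
grip_width: 0.001
grip_force: 2.1
```

```bash
python3 -c "
from h import *
where()"
```

```text
box [-12.6  52.8 148. ] t 7.7667 F [-3.8  0.2  4.7] rot [ 0. -0.  0.] 0.0009717399894518322
```

Call:
jog_arm(increments=[{"tx": 1,"ty": 0,"tz": 0,"wx": 0,"wy": 0,"wz": 0,"gripper": 0},{"tx": 2,"ty": 0,"tz": 0,"wx": 0,"wy": 0,"wz": 0,"gripper": 0},{"tx": 3,"ty": 0,"tz": 0,"wx": 0,"wy": 0,"wz": 0,"gripper": 0},{"tx": 4,"ty": 0,"tz": 0,"wx": 0,"wy": 0,"wz": 0,"gripper": 0},{"tx": 4,"ty": 0,"tz": 0,"wx": 0,"wy": 0,"wz": 0,"gripper": 0}])

```text
time: 8.18
position: [0.5693, 0.1608, 0.148]
tool_rot: [-3.141, 0.038, 0.001]
ft_force: [-3.5, -0.3, 4.7]
grip_width: 0.005
grip_force: 2.7
```

```bash
python3 -c "
from h import *
where()
d=vision.get_image('scene')
cv2.imwrite('pics/c9.png',cv2.resize(d['color'][130:260,230:380],None,fx=4.5,fy=4.5,interpolation=cv2.INTER_CUBIC))"
```

```text
box [ -9.   52.8 148. ] t 8.1833 F [-3.5 -0.3  4.7] rot [ 0. -0.  0.] 0.005389851594917379
```

View pics/c9.png

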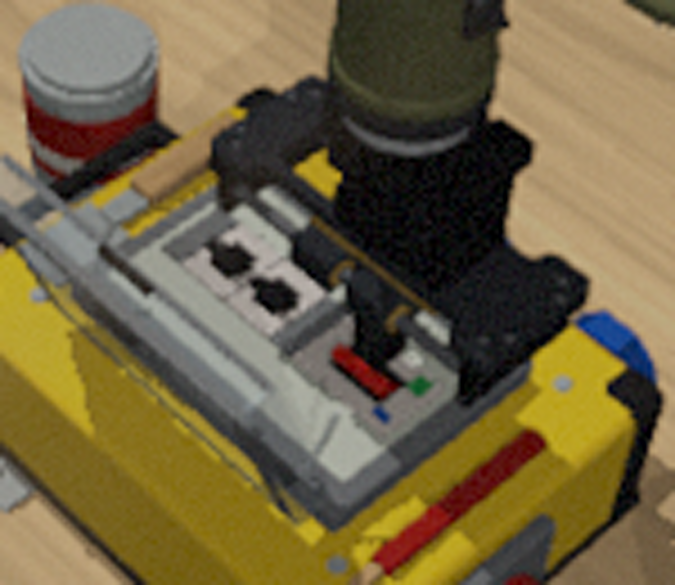

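The toggle (365,370) is turning with a steady force and hasn't met its stop yet. I push further.

Call:
jog_arm(increments=[{"tx": 1,"ty": 0,"tz": 0,"wx": 0,"wy": 0,"wz": 0,"gripper": 0},{"tx": 2,"ty": 0,"tz": 0,"wx": 0,"wy": 0,"wz": 0,"gripper": 0},{"tx": 3,"ty": 0,"tz": 0,"wx": 0,"wy": 0,"wz": 0,"gripper": 0},{"tx": 3,"ty": 0,"tz": 0,"wx": 0,"wy": 0,"wz": 0,"gripper": 0},{"tx": 3,"ty": 0,"tz": 0,"wx": 0,"wy": 0,"wz": 0,"gripper": 0}])

```text
time: 8.65
position: [0.5697, 0.1608, 0.1478]
tool_rot: [3.14, -0.037, -0.008]
ft_force: [-9.4, -1.0, 8.8]
grip_width: 0.001
grip_force: 6.7
```

Call:
jog_arm(increments=[{"tx": 1,"ty": 0,"tz": 0,"wx": 0,"wy": 0,"wz": 0,"gripper": 0},{"tx": 2,"ty": 0,"tz": 0,"wx": 0,"wy": 0,"wz": 0,"gripper": 0},{"tx": 2,"ty": 0,"tz": 0,"wx": 0,"wy": 0,"wz": 0,"gripper": 0},{"tx": 2,"ty": 0,"tz": 0,"wx": 0,"wy": 0,"wz": 0,"gripper": 0},{"tx": 2,"ty": 0,"tz": 0,"wx": 0,"wy": 0,"wz": 0,"gripper": 0}])

```text
time: 9.07
position: [0.5699, 0.1608, 0.1477]
tool_rot: [3.139, -0.036, -0.014]
ft_force: [-14.6, -0.4, 12.2]
grip_width: 0.001
grip_force: 9.4
```

The position has stopped at the predicted full-ON point while the force rises, so the toggle is on its stop. Retreating.

Call:
jog_arm(increments=[{"tx": -6,"ty": 0,"tz": 0,"wx": 0,"wy": 0,"wz": 0,"gripper": 0},{"tx": -18,"ty": 0,"tz": 0,"wx": 0,"wy": 0,"wz": 0,"gripper": 0},{"tx": -24,"ty": 0,"tz": -20,"wx": 0,"wy": 0,"wz": 0,"gripper": 0},{"tx": -24,"ty": 0,"tz": -55,"wx": 0,"wy": 0,"wz": 0,"gripper": 0},{"tx": -24,"ty": 0,"tz": -90,"wx": 0,"wy": 0,"wz": 0,"gripper": 0}])

```text
time: 9.48
position: [0.5497, 0.16, 0.2373]
tool_rot: [3.14, -0.038, -0.002]
ft_force: [1.5, 1.0, -0.1]
grip_width: 0.004
grip_force: 0.0
```

Call:
jog_arm(increments=[{"tx": -10,"ty": 40,"tz": -20,"wx": 0,"wy": 0,"wz": 0,"gripper": 0},{"tx": -30,"ty": 80,"tz": -30,"wx": 0,"wy": 0,"wz": 0,"gripper": 0},{"tx": -50,"ty": 120,"tz": -30,"wx": 0,"wy": 0,"wz": 0,"gripper": 0},{"tx": -70,"ty": 155,"tz": -30,"wx": 0,"wy": 0,"wz": 0,"gripper": 0},{"tx": -80,"ty": 180,"tz": -30,"wx": 0,"wy": 0,"wz": 0,"gripper": 0}])

```text
time: 9.9
position: [0.465, -0.0199, 0.2679]
tool_rot: [3.139, -0.041, 0.003]
ft_force: [1.1, -0.7, -0.1]
grip_width: 0.005
grip_force: 0.0
```

Call:
jog_arm(increments=[{"tx": 0,"ty": 0,"tz": 0,"wx": 0,"wy": 0,"wz": 0,"gripper": 0},{"tx": 0,"ty": 0,"tz": 0,"wx": 0,"wy": 0,"wz": 0,"gripper": 0},{"tx": 0,"ty": 0,"tz": 0,"wx": 0,"wy": 0,"wz": 0,"gripper": 0},{"tx": 0,"ty": 0,"tz": 0,"wx": 0,"wy": 0,"wz": 0,"gripper": 0},{"tx": 0,"ty": 0,"tz": 0,"wx": 0,"wy": 0,"wz": 0,"gripper": 0}])

```text
time: 10.32
position: [0.4666, -0.0155, 0.2676]
tool_rot: [-3.141, 0.033, -0.0]
ft_force: [-0.2, 0.8, 0.5]
grip_width: 0.004
grip_force: 0.0
```

```bash
python3 -c "
from h import *
where()
d=vision.get_image('scene');t=vision.get_image('top')
for n,D in(('scene',d),('top',t)):
  for th in (1.7,1.9):
    print(n,th,proj(D,box(p,[[70-136*np.cos(th)-2*np.sin(th),y,141+136*np.sin(th)-2*np.cos(th)] for y in(-95,0,95)])).round(0).tolist())
a=d['color'][110:300,200:400];b=t['color'][120:310,150:350]
cv2.imwrite('pics/c10.png',cv2.resize(np.hstack([a,b]),None,fx=2,fy=2,interpolation=cv2.INTER_CUBIC))"
```

```text
box [-107.5 -125.9  267.6] t 10.3167 F [-0.2  0.8  0.5] rot [ 0.001  0.    -0.003] 0.0043385947616404056
scene 1.7 [[240.0, 155.0], [268.0, 179.0], [300.0, 205.0]]
scene 1.9 [[230.0, 163.0], [259.0, 187.0], [290.0, 214.0]]
top 1.7 [[298.0, 149.0], [248.0, 149.0], [198.0, 149.0]]
top 1.9 [[298.0, 136.0], [248.0, 136.0], [199.0, 136.0]]
```

View pics/c10.png

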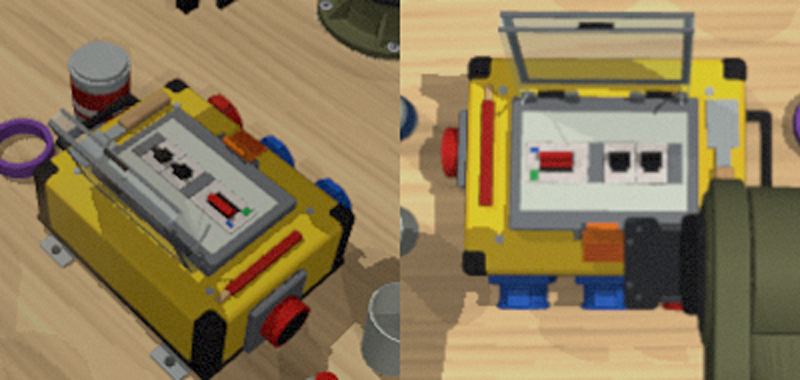

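```bash
python3 -c "
from h import *
for n in('top','scene'):
  D=vision.get_image(n); c=D['color'].astype(int); o=proj(D,box(p,[0,52.5,145]))[0].astype(int)
  m=np.zeros(c.shape[:2],bool); m[o[1]-12:o[1]+13,o[0]-15:o[0]+16]=1
  m&=(c[...,2]>90)&(c[...,1]<.5*c[...,2])&(c[...,0]<.5*c[...,2]); y,x=np.nonzero(m); print(n,m.sum(),x.mean(),y.mean(),y.min(),y.max())
  for a in(.3,.54,0.8,1.1):
    L=a-.54; P=[[s*np.sin(L)+k*np.cos(L),52.5+w,139+s*np.cos(L)-k*np.sin(L)] for s in(3,16) for k in(-4,4) for w in(-18,18)]
    q=proj(D,box(p,P)); h=cv2.convexHull(q.astype(np.float32)); M=cv2.moments(h); print(a,M['m10']/M['m00'],M['m01']/M['m00'],M['m00'],q[:,1].min(),q[:,1].max())
where()"
```

```text
top 126 227.5 199.5 196 203
0.3 227.95921368693428 202.05828241670503 74.69301683886442 199.8394926401729 204.27618064741827
0.54 227.95831730754443 200.98955867784562 72.89450784167275 198.82668203259786 203.15638559822096
0.8 228.0068565291718 199.89761551916567 93.70187097520102 197.1006187810134 202.70346027428718
1.1 228.09781963772667 198.78378660293723 109.63649784668814 195.49562736057166 202.08159655601537
scene 60 310.05 211.71666666666667 207 217
0.3 311.45359670620604 208.87363526429047 95.94446665630676 201.8021109726258 215.97327849839533
0.54 310.78672876511877 209.30434382831393 88.49137697904371 202.24207809792412 216.38462767688017
0.8 310.04253646182883 209.9322884121471 74.97839455748908 203.05181233773877 216.8197076394375
1.1 309.2077124419966 210.8262635323863 57.08364454493858 204.34574595143326 217.27062640581585
box [-107.8 -126.6  267.6] t 10.5167 F [ 0.6 -0.2 -0.4] rot [ 0.    -0.    -0.001] 0.006769392019660044
```

```bash
python3 -c "
from bench import ctrl
print(ctrl.close_job())"
```

```text
the job is handed in; nothing more can be done
None
```

The job is handed in. The tab was pressed, the cover sits back at its stop (about 1.9 rad in the last picture) and the red main switch is at its ON stop. The breakers and loose items look undisturbed, and the robot's clock read about 10.5 s at the last check.

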